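# Ready the rivet-counting scale

## Task

The counting scale is off, with the empty rivet tin waiting on its pan. With a fingertip, press down the white-dotted far end of the red rocker to switch it on, then press the blue tare key and let it come up, and then press the green counting key and let it come up. Press lightly, keep off the pan, the tin and the two other keys, do not shift the scale, and leave everything else on the bench where it is.

Things in the scene. Friction and masses are not known exactly. Their poses are not given: they have to be found in the camera images.
- scale: Bench counting scale, pale grey, 300 mm wide (y), 340 mm deep (x), 4 kg, loose on rubber feet. Origin at the centre of its underside, z up, +x towards its back; its front faces -x, towards the robot. Its front panel rises from 45 mm high at the front edge (x = -170 mm) to 79 mm at x = -40 mm. The pan lies behind the panel.
- panel (a point): middle of the panel's front edge. The dark panel slopes up away from the robot at 0.26 rad (15 degrees) from level, 135 mm long. z axis square to it, x up the slope. Three flat display windows above; below them a row, left to right as the robot sees it: grey, green, yellow, blue keys at y = 105, 60, 15, -30 mm (x = 42 mm), red rocker at y = -100 mm (pivot at x = 48 mm).
- power (a joint): Red rocker power switch, 40 mm long up the slope, 24 mm wide, in a black bezel that stands 3 mm off the panel. Joint value 0 = off: its near half lies parallel to the panel 6 mm above it and its far half (white dot) sticks up at 0.42 rad to it (it may start turned a few hundredths of a radian from off). Pressing the far half down turns it to 0.42 = fully on (far half parallel to the panel, 6 mm above it). It stays where it is left; 2 to 4 N on the far half turns it.
- power_on_end (a point): the white dot on the far half of the red rocker, on its face 13 mm from the pivot line; 11 mm above the panel when off, about 6 mm when on. Its z axis is square to the panel while the rocker is off, its x axis points up the slope.
- key_tare (a joint): The blue tare key on the scale's front panel, a square cap 24 mm wide and 22 mm deep standing 10 mm proud of the panel. Joint value: how far it is pressed in, 0 up to 0.005 m fully down (half way is enough to register); a spring resists with 1.5 N at first and 6 N fully down and lifts it again when let go.
- key_tare_top (a point): centre of the top face of the blue tare key; its z axis stands square to the sloping panel (the way the key comes up), its x axis points up the slope, away from the front edge. Moves with the key.
- key_count (a joint): The green counting key on the scale's front panel, a square cap 24 mm wide and 22 mm deep standing 10 mm proud of the panel. Joint value: how far it is pressed in, 0 up to 0.005 m fully down (half way is enough to register); a spring resists with 1.5 N at first and 6 N fully down and lifts it again when let go.
- key_count_top (a point): centre of the top face of the green counting key; its z axis stands square to the sloping panel (the way the key comes up), its x axis points up the slope, away from the front edge. Moves with the key.
- key_units (a joint): The grey units key on the scale's front panel, a square cap 24 mm wide and 22 mm deep standing 10 mm proud of the panel. Joint value: how far it is pressed in, 0 up to 0.005 m fully down (half way is enough to register); a spring resists with 1.5 N at first and 6 N fully down and lifts it again when let go. To be left alone.
- key_print (a joint): The yellow print key on the scale's front panel, a square cap 24 mm wide and 22 mm deep standing 10 mm proud of the panel. Joint value: how far it is pressed in, 0 up to 0.005 m fully down (half way is enough to register); a spring resists with 1.5 N at first and 6 N fully down and lifts it again when let go. To be left alone.
- pan: Stainless weighing pan of the scale, 270 mm wide (y), 200 mm deep (x), 6 mm thick; its top is 92 mm above the table. Origin at the centre of its underside, 65 mm behind the scale's origin.
- tin: Empty aluminium rivet tin standing open side up on the pan, 70 mm across, 45 mm high. Origin at the centre of its underside.
- bracket_a: Folded aluminium U bracket 90 x 60 x 50 mm high beside the scale. Origin under its centre.
- bracket_b: Folded aluminium U bracket 120 x 65 x 45 mm high. Origin under its centre.
- marker: Black and white marker pen 135 mm long, 16 mm thick, lying in front of the scale. Origin under its middle, along its x axis.
- file: Flat file with an orange handle, 320 mm long, lying down, 22 mm high. Origin under its middle.
- tumbler: Dark cup with purple sleeve and lid, 82 mm across, 127 mm high. Origin under its centre.
- caliper: Digital caliper lying flat, 240 mm long, 14 mm high. Origin under its black head.
- jar: Amber rivet jar with a blue cap, 60 mm across, 75 mm high. Origin under its centre.
Things that resemble listed ones, but are neither listed nor needed, are in the scene too. Leave any yellow look-alike of the tin alone.

How it is judged (in metres and radians):
On the way, in this order (a step that is already met when the one before it is completed fails the run):
1. the red rocker is over to on, before any key is pressed (value of joint power above 0.3 rad and value of joint each of key_tare, key_count, key_units, key_print below 0.001 m), for 0.1 s.
2. the blue tare key is pressed in, the counting key up, the power on (value of joint power above 0.3 rad and value of joint key_tare above 0.0025 m and value of joint key_count below 0.001 m), for 0.04 s.
3. the blue tare key is up again (value of joint each of key_tare, key_count, key_units, key_print below 0.001 m), for 0.04 s.
4. the green counting key is pressed in, the tare key up, the power on (value of joint power above 0.3 rad and value of joint key_count above 0.0025 m and value of joint key_tare below 0.001 m), for 0.04 s.
At the end, for the whole second after the job is handed in: The rocker is on (beyond 0.30 rad of 0.42), all four keys are up again (within 1 mm), the tin still stands upright on the pan and the scale is within 10 mm of where it stood (all of step 3 and value of joint power above 0.3 rad and horizontal distance between tin and pan below 0.13 m and angle between tin's own z axis and vertical below 0.1 rad and z of tin in the frame of pan between 0.002 and 0.012 m and distance of scale from where it was at the start of the episode below 0.01 m and linear speed of tin below 0.02 m/s); the robot touches nothing.
It fails at once if the tare or counting key is pressed while the scale is off (value of joint power below 0.2 rad and value of joint any of key_tare, key_count above 0.002 m).
It fails at once if the grey or yellow key is pressed (value of joint any of key_units, key_print above 0.0015 m).
It fails at once if the scale is pressed harder than 25 N (contact force between any of the fingers, the arm and scale above 25 N).
It fails at once if the robot touches the pan or the tin, or the tin is moved more than 10 mm, lifted or tipped (contact force between any of the fingers, the arm and pan above 1 N or contact force between any of the fingers, the arm and tin above 0.5 N or distance of tin from where it was at the start of the episode above 0.01 m or angle between tin's own z axis and vertical above 0.15 rad).
It fails at once if the scale is shoved or lifted more than 10 mm, or something else on the bench more than 15 mm (distance of scale from where it was at the start of the episode above 0.01 m or distance of any of bracket_a, bracket_b, marker, file, tumbler, caliper, jar from where it was at the start of the episode above 0.015 m).
It also fails if it takes over 42 s, if anything falls off the work surface, if the arm or the gripper's body presses on something with over 40 N, if the wrist force passes 120 N, or if a joint passes its speed limit or range.

## Robot

A 6-joint arm with a two-finger parallel gripper is mounted at the origin on the work surface. World frame = base frame: x ahead of the robot, y to its left, z up, the work surface at z = 0. Lengths are in mm, angles in rad, forces in N, time in s.
With the tool pointing down it reaches from about 400 to 925 mm from the base axis. Payload 12.5 kg.
Tool frame: the origin (TCP) lies midway between the tips of the shut fingers; the grasp point (between the pads) lies 19 mm behind it (env.grip_depth is the distance from the TCP to the grasp point, in mm); z points along the fingers, y is the line along which they close (so a half turn about z gives the same grasp; the last joint's range is limited). The gripper opens to 95 mm and grips with 3 to 60 N. Pads are 20 mm wide; open, the fingers measure 119 mm over their backs; the gripper's body (75 mm by 180 mm) begins 59 mm behind the grasp point.
Start: joints at [1.179, 0.491, 1.559, -0, 1.092, -0.106], TCP at [176.186, 599.671, 214.661] pointing down, gripper open.
Joint ranges: [-3.1, 3.1], [-0.84, 2.19], [0.05, 2.79], [-1.13, 4.28], [0.06, 2.93], [-2.69, 2.69]. Speed limits (rad/s): [2.22, 2.22, 2.79, 3.14, 3.14, 3.14].

## Interface

Orientations are given as [roll, pitch, yaw] about the fixed x, y, z axes, in that order (R = Rz(yaw) Ry(pitch) Rx(roll)).
In Python, from cell import monitor, viewer, order, env gives the robot as it stands.
- The arm moves only by the tool move_arm, never from a script. Its argument "moves" is one flat list of numbers, 4 for each row, row after row: the shift along the tool's x, y, z normalised to -1 to 1, where 1 is 0.15 m, then the turn about the tool's z normalised to -1 to 1, where 1 is pi/2 rad. A call has 1 to 10 rows; each row shifts and turns the commanded pose from where the row before left it, along the tool's axes as they then stand; what a row does not reach is not made up. A row lasts 1/8 s, in which the tool goes at most 62.5 mm and 10.7 degrees, less where a joint would pass 70% of its speed; a pose out of reach is approached as far as the arm can. A call with a number of a shift or a turn outside -1 to 1 is refused whole. A call with a gripper value outside its range is refused whole. "claw" is the finger opening in mm, from 0 to 95.1, set as the call begins (left out, the last holds). The fingers move at their own pace and stop on an object; the grip force is fixed at half the most. Time passes only in rows, so rows that do not move let the fingers close. It gives the time, the measured TCP pose, the force, the opening and the grip force at its end, in the units of the state.
- monitor.state(): the state, without advancing time (a new reading comes with each control period).
- viewer.read_camera(name): name is "scene" or "side" or "wrist"; returns the picture (420x560x3 uint8, red, green, blue); there is no depth.
- viewer.camera_info(name): a dict with "K" (3x3 intrinsics, pixels), "camera_from_world" (4x4, takes a point from world to camera coordinates). Camera axes: x right, y down, z forward; pixel columns grow to the right and rows downward; lengths in mm; the calibration is good to about 2 mm. A picture is of the moment at which its call begins: read the wrist's pose just before it. camera_info takes no time and is no camera call; for the wrist camera it gives the pose at the moment of the call.
- order.job_done(): hands the job in; it is judged then, once.
The state is a dict: "t": time; "joints": joint angles; "qvel": joint speeds; "tau": joint torques, N m; "eef_pos": TCP position; "tcp_rot": TCP orientation; "ft_force": force on the tool from outside, world axes, zero at the start; "moment": the same for the moment, N m; "opening": opening from 0.0 (shut) to 1.0 (fully open); "grip_force": force on a finger pad.
Only numpy, scipy, OpenCV 4.12 (cv2) and the standard library are available. Lean on these libraries where they do the work, as an engineer would, in place of code of your own. Each camera call takes 0.05 s, during which the arm holds its last target. There are 200 camera calls.

## Working session

There is one attempt and no reset: what is moved stays moved. The work goes in short steps, Python scripts to look and compute and a tool call to move; the robot and the scene stay as the last step left them, time stands still between calls to the robot, and variables do not carry over. Pictures are saved under pics/ and viewed, at most 10 in all, crops included, and the job is handed in when it is done.

Besides the shell and the picture viewer there is one more tool, called as name(argument=value, ...), one argument or row to a line, values as JSON. move_arm: Moves the arm, as the interface text tells. Scaled input: -1 to 1 covers 0.15 m each way for a shift and pi/2 rad each way for a turn. Its arguments: {"type":"object","properties":{"moves":{"type":"array"},"claw":{"type":"number"}},"required":["moves"]}

```bash
mkdir -p pics; python3 - <<'E'
from cell import monitor, viewer
import cv2,numpy as np
print(monitor.state())
for n in("scene","side","wrist"):
    i=viewer.camera_info(n);im=viewer.read_camera(n)
    cv2.imwrite(f"pics/{n}0.png",im[:,:,::-1]);print(n,np.round(i["K"],1).tolist(),np.round(i["camera_from_world"],3).tolist())
a=[cv2.imread(f"pics/{n}0.png") for n in("scene","side")]
E
```

```text
{'t': 0.0, 'joints': array([ 1.17941053e+00,  4.91574845e-01,  1.55947943e+00,  2.50757222e-05,
        1.09166586e+00, -1.05611453e-01]), 'qvel': array([-2.43749854e-05,  1.29220941e-03, -9.08635419e-04,  1.78327104e-04,
       -4.28131173e-05,  4.17261550e-04]), 'tau': array([-1.39341719e-03, -6.12623334e+01, -2.58196807e+01,  6.92570047e-02,
        4.80562309e-02, -8.86348062e-05]), 'eef_pos': array([176.07157574, 599.42709518, 214.04192207]), 'tcp_rot': array([-3.14047380e+00, -1.40968504e-04,  2.85580666e+00]), 'ft_force': array([ 1.25946598, -0.03326612,  0.43251561]), 'moment': array([0.05778278, 0.00720853, 0.02481026]), 'grip_force': 0.0, 'opening': 0.9997170773632124}
scene [[469.7, 0.0, 287.0], [0.0, 469.7, 201.8], [0.0, 0.0, 1.0]] [[-0.733, 0.681, 0.01, 449.496], [0.533, 0.582, -0.614, -265.644], [-0.424, -0.444, -0.789, 1825.278], [0.0, 0.0, 0.0, 1.0]]
side [[385.4, 0.0, 274.8], [0.0, 385.4, 213.4], [0.0, 0.0, 1.0]] [[0.98, -0.201, -0.003, -569.848], [-0.159, -0.766, -0.623, 123.526], [0.123, 0.61, -0.782, 991.352], [0.0, 0.0, 0.0, 1.0]]
wrist [[348.5, 0.0, 278.1], [0.0, 348.5, 213.4], [0.0, 0.0, 1.0]] [[0.281, 0.96, -0.0, -625.804], [0.927, -0.272, 0.258, -30.073], [0.248, -0.073, -0.966, 390.555], [0.0, 0.0, 0.0, 1.0]]
```

View pics/scene0.png

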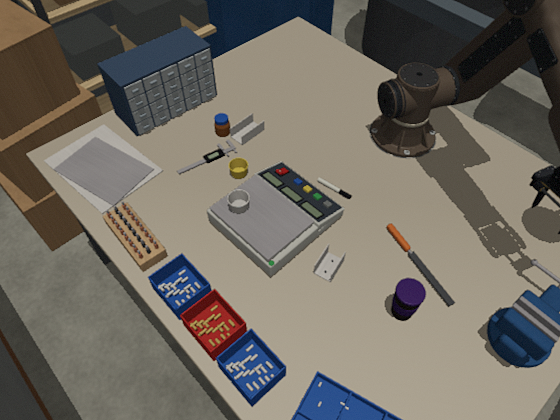

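View pics/side0.png

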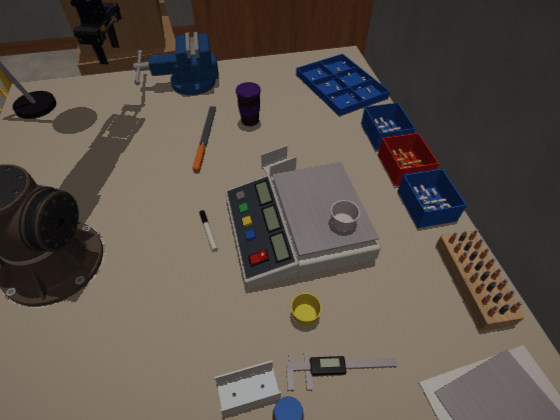

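The scene view shows the scale near the picture's middle: rocker ~(283,171), blue ~(296,180), green ~(319,196). The side view shows rocker (258,257), blue (250,235), yellow (247,221), green (243,208), and the marker just in front of the scale. Next I triangulate by colour.

```bash
cat > h.py <<'E'
import cv2,numpy as np
from cell import viewer,monitor
HSV={'red':((0,130,60),(8,255,255)),'red2':((172,130,60),(180,255,255)),'yellow':((20,120,80),(35,255,255)),'green':((45,90,50),(80,255,255)),'blue':((105,120,60),(125,255,255))}
def blob(im,c,roi,k=0):
    x0,y0,x1,y1=roi; h=cv2.cvtColor(im[y0:y1,x0:x1],cv2.COLOR_RGB2HSV)
    m=cv2.inRange(h,*HSV[c])
    if c=='red': m|=cv2.inRange(h,*HSV['red2'])
    n,l,s,ce=cv2.connectedComponentsWithStats(m)
    if n<2: return None
    i=1+np.argmax(s[1:,4]); return ce[i]+[x0,y0],s[i].tolist()
def tri(obs):  # [(info,uv)] -> world point, ray miss
    A=[];b=[]
    for i,uv in obs:
        T=i['camera_from_world'];R,t=T[:3,:3],T[:3,3];o=-R.T@t
        d=R.T@np.linalg.solve(i['K'],[*uv,1]);d/=np.linalg.norm(d)
        P=np.eye(3)-np.outer(d,d);A.append(P);b.append(P@o)
    p=np.linalg.solve(sum(A),sum(b));return p,np.linalg.norm(A[0]@p-b[0])*2
E
python3 - <<'E'
from h import *
rs={'scene':(272,162,345,215),'side':(230,183,275,268)}
I={n:(viewer.camera_info(n),cv2.imread(f'pics/{n}0.png')[:,:,::-1].copy()) for n in rs}
P={}
for c in('red','blue','yellow','green'):
    o=[];
    for n in rs:
        b=blob(I[n][1],c,rs[n]);print(c,n,b)
        if b:o.append((I[n][0],b[0]))
    P[c],e=tri(o);print(c,P[c].round(1),round(e,1))
print([np.linalg.norm(P['blue']-P['yellow']),np.linalg.norm(P['green']-P['yellow'])])
d=P['green']-P['blue'];print('yaw of scale y minus 90deg',np.arctan2(-d[0],d[1]))
E
```

```text
red scene (array([281.72131148, 170.63934426]), [4, 5, 13, 8, 61])
red side (array([258.1910828 , 256.61146497]), [20, 66, 18, 15, 157])
red [ 514.9 -132.6   63.5] 1.8
blue scene (array([297.34, 181.2 ]), [21, 16, 10, 8, 50])
blue side (array([249.9375, 233.925 ]), [15, 46, 11, 11, 80])
blue [506.8 -62.3  62.5] 3.0
yellow scene (array([306.93877551, 188.44897959]), [31, 23, 9, 8, 49])
yellow side (array([246.54545455, 220.38961039]), [12, 33, 10, 10, 77])
yellow [505.  -17.9  62.1] 2.7
green scene (array([317.01923077, 196.03846154]), [41, 31, 10, 8, 52])
green side (array([243.36, 207.32]), [9, 20, 10, 10, 75])
green [503.3  27.4  61.8] 2.0
[np.float64(44.41180390710187), np.float64(45.404240403264936)]
yaw of scale y minus 90deg 0.039350707706081005
```

move_arm(
  moves=[0, 0, 0, -0.1035, 0, 0, 0, -0.1035, -0.4, 0, 0, 0, -0.4, 0, 0, 0, -0.4, 0, 0, 0, -0.4, -0.1, 0, 0, 0, -0.4, 0, 0, 0, -0.4, 0, 0, 0, -0.4, 0, 0, 0, -0.4, 0, 0],
  claw=0,
)

```text
t: 1.4
eef_pos: [425.8, 352.4, 214.5]
tcp_rot: [-3.142, -0.0, -3.102]
ft_force: [1.0, 0.2, -0.3]
opening: 0.027
grip_force: 0.0
```

move_arm(
  moves=[0, -0.4, 0, 0, 0, -0.4, 0, 0, 0, -0.4, 0, 0, 0, -0.4, 0, 0, 0, -0.4, 0, 0, 0, -0.4, 0, 0, 0, -0.3, 0, 0, 0, 0, 0, 0],
)

```text
t: 2.4
eef_pos: [442.0, -52.7, 214.5]
tcp_rot: [-3.142, -0.0, -3.106]
ft_force: [0.2, 0.5, 0.3]
opening: 0.005
grip_force: 0.0
```

```bash
cat >> h.py <<'E'
def snap(k):
    i=viewer.camera_info('wrist');s=monitor.state();im=viewer.read_camera('wrist')
    cv2.imwrite(f'pics/{k}.png',im[:,:,::-1]);np.save(f'pics/{k}.npy',dict(i=i,s=s),allow_pickle=True)
E
python3 -c "
from h import *
snap('w1')"
```

move_arm(
  moves=[0, 0, 0.2, 0, 0, 0, 0.2, 0, 0, 0, 0, 0, 0, 0, 0, 0],
)

```text
t: 2.95
eef_pos: [442.3, -49.7, 155.4]
tcp_rot: [-3.142, 0.001, -3.101]
ft_force: [-0.4, 0.3, 0.3]
opening: 0.003
grip_force: 0.0
```

```bash
python3 -c "
from h import *
snap('w2')"
```

```text
(no output)
```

View pics/w2.png

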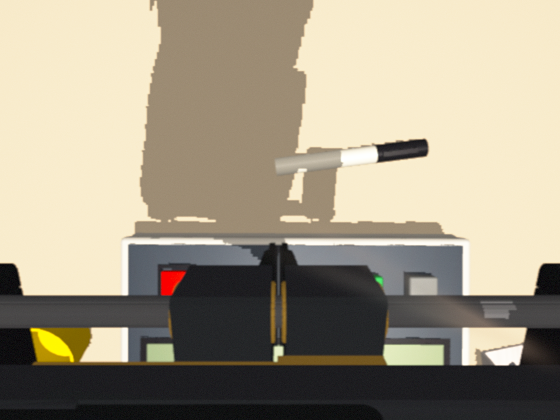

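View pics/w1.png

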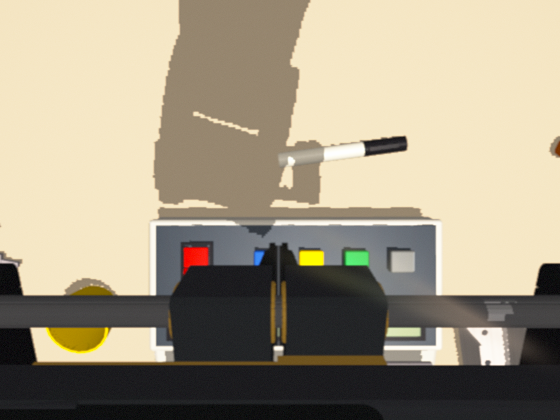

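The wrist view is upside down, robot at the top. In w1 the rocker is at (196,258), yellow (311,258), green (356,258) and grey (402,260). Blue is half hidden by the fingertip at (278,245). The panel is square to the image, so the tool yaw matches the scale. I'll move forward so the keys clear the fingers, then take two views.

move_arm(
  moves=[-0.17, -0.07, 0, 0, -0.17, -0.07, 0, 0, 0, 0, 0, 0, 0, 0, 0, 0],
)

```text
t: 3.5
eef_pos: [493.2, -69.0, 155.1]
tcp_rot: [3.142, 0.0, -3.102]
ft_force: [-0.8, 0.5, -0.2]
opening: 0.006
grip_force: 0.0
```

```bash
python3 -c "
from h import *
snap('w3')"
```

move_arm(
  moves=[0, -0.3, 0, 0, 0, -0.3, 0, 0, 0, 0, 0, 0, 0, 0, 0, 0],
)

```text
t: 4.05
eef_pos: [496.7, -158.7, 154.7]
tcp_rot: [3.141, -0.0, -3.103]
ft_force: [0.2, -0.6, -0.9]
opening: 0.004
grip_force: 0.0
```

```bash
python3 - <<'E'
from h import *
snap('w4')
a=[cv2.imread(f'pics/{k}.png')[100:400] for k in('w3','w4')]
cv2.imwrite('pics/w34.png',np.vstack(a))
D={k:np.load(f'pics/{k}.npy',allow_pickle=True).item() for k in('w3','w4')}
for k in D: print(D[k]['s']['eef_pos'].round(1),D[k]['s']['tcp_rot'].round(3))
for c in('red','blue','yellow','green'):
    o=[]
    for k in D:
        b=blob(cv2.imread(f'pics/{k}.png')[:,:,::-1].copy(),c,(60,120,500,290));print(c,k,b)
        if b:o.append((D[k]['i'],b[0]))
    if len(o)>1:
        p,e=tri(o);print(c,p.round(1),round(e,1))
E
```

```text
[493.2 -69.  155.1] [ 3.142  0.    -3.102]
[ 496.7 -158.7  154.7] [ 3.141 -0.    -3.103]
red w3 (array([196.78501229, 238.35626536]), [119, 93, 35, 53, 1628])
red w4 (array([310.16271621, 238.495836  ]), [234, 93, 33, 53, 1561])
red [ 514.3 -131.6   64.2] 0.1
blue w3 (array([284.92619048, 230.47380952]), [210, 97, 31, 29, 840])
blue w4 (array([398.0715048 , 231.00320171]), [322, 97, 33, 29, 937])
blue [505.9 -62.1  62. ] 0.3
yellow w3 (array([341.53872437, 230.59111617]), [266, 97, 32, 28, 878])
yellow w4 (array([155.46718903, 279.39471107]), [60, 146, 64, 24, 1021])
yellow [ 363.8 -105.4  473.2] 22.7
green w3 (array([398.47604167, 231.03541667]), [322, 97, 34, 29, 960])
green w4 (array([496.0855615 , 231.01604278]), [433, 98, 7, 28, 187])
green [515.5  43.9  20.1] 0.1
```

View pics/w34.png

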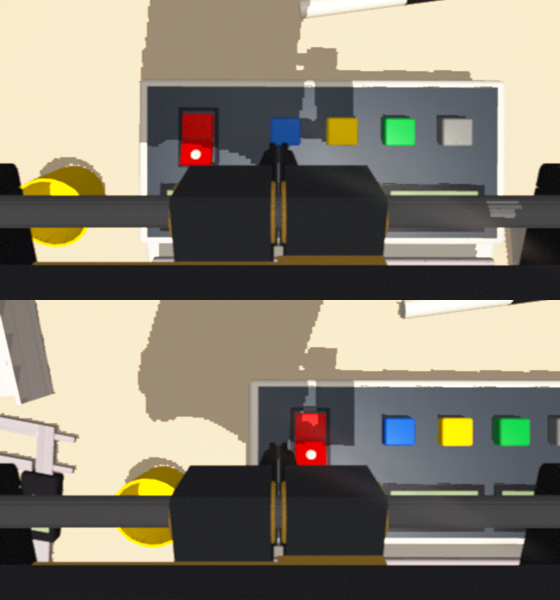

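The w3 view (top) shows the white dot at (195,254) and all four keys clear. The w4 view (bottom) shows it at (311,254). The rocker is off, with its far half raised and brightly lit. I'll triangulate the dot and take the green key from w3 with the scene camera.

```bash
python3 - <<'E'
from h import *
D={k:np.load(f'pics/{k}.npy',allow_pickle=True).item() for k in('w3','w4')}
o=[]
for k,(u,v) in dict(w3=(195,254),w4=(311,254)).items():
    im=cv2.imread(f'pics/{k}.png')[v-9:v+10,u-9:u+10]
    m=(im.min(2)>170);y,x=np.nonzero(m);uv=(x.mean()+u-9,y.mean()+v-9);print(k,uv,m.sum());o.append((D[k]['i'],uv))
p,e=tri(o);print('dot',p.round(1),e)
b=tri([(D['w3']['i'],(284.9,230.5)),(D['w4']['i'],(398.1,231.))])[0]
g=tri([(D['w3']['i'],(398.5,231.)),(viewer.camera_info('scene'),(317.,196.))]);print('green',g)
a=.04;R=np.array([[np.cos(a),np.sin(a)],[-np.sin(a),np.cos(a)]])
print('dot-blue in scale',R@(p-b)[:2],(p-b)[2],'green-blue',R@(g[0]-b)[:2], 'expect x%.1f z%.1f'%((59.9-42)*.966-1*.259,17.9*.259+.966))
E
```

```text
w3 (np.float64(195.15873015873015), np.float64(254.07936507936506)) 63
w4 (np.float64(310.8196721311475), np.float64(254.37704918032784)) 61
dot [ 524.4 -131.2   72.5] 0.018606263580401804
green (array([503.41088595,  27.55359136,  61.54821669]), np.float64(1.9643596441811837))
dot-blue in scale [ 15.74665994 -69.80245032] 10.360255772140349 green-blue [ 1.13958062 89.67904631] expect x17.0 z5.6
```

move_arm(
  moves=[-0.149, 0.176, 0, 0, 0, 0, 0.2, 0, 0, 0, 0.2, 0, 0, 0, 0.08, 0, 0, 0, 0, 0, 0, 0, 0, 0],
)

```text
t: 4.85
eef_pos: [519.0, -132.0, 83.6]
tcp_rot: [-3.141, 0.001, -3.102]
ft_force: [0.6, -0.0, -0.7]
opening: 0.004
grip_force: 0.0
```

```bash
python3 - <<'E'
from h import *
snap('w5')
im=viewer.read_camera('side')[:,:,::-1]
c=cv2.resize(im[170:290,190:310],(560,560),interpolation=cv2.INTER_CUBIC)
cv2.imwrite('pics/s5.png',c)
E
```

```text
(no output)
```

View pics/s5.png

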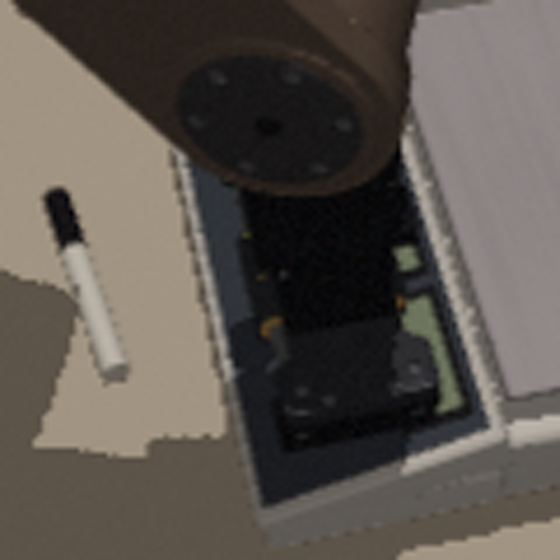

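View pics/w5.png

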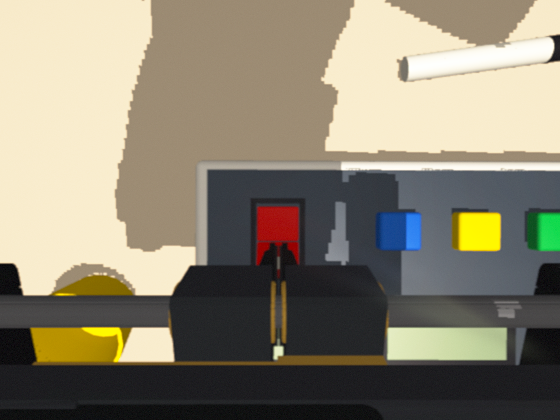

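The side view shows the gripper body clear of the pan. The wrist view shows the fingertip (279,245) centred on the rocker (278) over its far half. Next I descend in small steps.

move_arm(
  moves=[0, 0, 0.03, 0, 0, 0, 0.027, 0, 0, 0, 0, 0, 0, 0, 0, 0],
)

```text
t: 5.45
eef_pos: [518.4, -132.0, 74.0]
tcp_rot: [3.141, -0.0, -3.102]
ft_force: [-0.8, 0.5, 0.4]
opening: 0.001
grip_force: 0.1
```

move_arm(
  moves=[0, 0, 0.015, 0, 0, 0, 0, 0, 0, 0, 0, 0],
)

```text
t: 5.82
eef_pos: [518.5, -132.0, 71.8]
tcp_rot: [3.141, -0.0, -3.102]
ft_force: [0.4, -0.5, 1.5]
opening: 0.006
grip_force: 0.3
```

move_arm(
  moves=[0, 0, 0.013, 0, 0, 0, 0, 0, 0, 0, 0, 0],
)

```text
t: 6.2
eef_pos: [518.5, -132.0, 69.8]
tcp_rot: [3.141, -0.0, -3.102]
ft_force: [-0.5, -1.1, 0.5]
opening: 0.006
grip_force: 0.3
```

move_arm(
  moves=[0, 0, 0.01, 0, 0, 0, 0, 0, 0, 0, 0, 0],
)

```text
t: 6.58
eef_pos: [518.5, -132.0, 68.3]
tcp_rot: [3.141, -0.0, -3.102]
ft_force: [-0.1, -0.0, 0.0]
opening: 0.006
grip_force: 0.4
```

move_arm(
  moves=[0, 0, 0.007, 0, 0, 0, 0, 0, 0, 0, 0, 0],
)

```text
t: 6.95
eef_pos: [518.7, -132.0, 67.4]
tcp_rot: [-3.142, 0.0, -3.102]
ft_force: [1.0, -0.6, 4.0]
opening: 0.009
grip_force: 1.5
```

```bash
python3 - <<'E'
from h import *
snap('w6')
im=cv2.imread('pics/w6.png')[150:300,180:420];cv2.imwrite('pics/w6c.png',cv2.resize(im,None,fx=3,fy=3))
E
```

```text
(no output)
```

View pics/w6c.png

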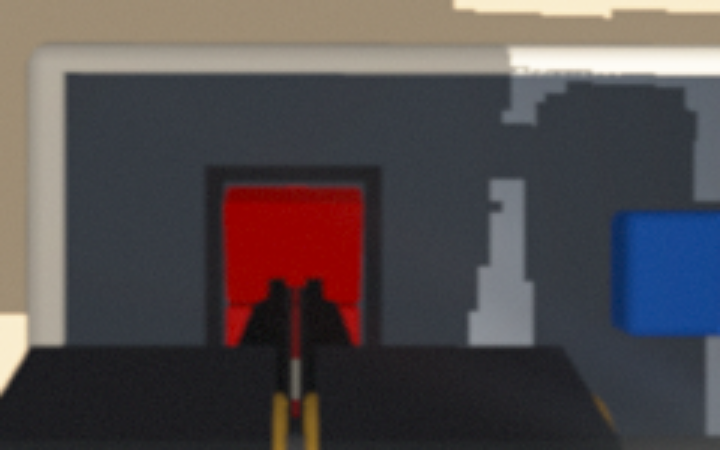

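The near half's front face now shows as a dark strip at the crop's (293,195), so the rocker has tipped. The force has also risen at the predicted end-stop height. I'll nudge a little more, lift and check.

move_arm(
  moves=[0, 0, 0.004, 0, 0, 0, 0, 0, 0, 0, 0, 0],
)

```text
t: 7.38
eef_pos: [518.8, -132.1, 67.1]
tcp_rot: [-3.141, 0.001, -3.102]
ft_force: [0.2, 1.3, 7.2]
opening: 0.007
grip_force: 3.9
```

move_arm(
  moves=[0, 0, -0.1, 0, 0, 0, -0.15, 0, -0.1, 0.15, 0, 0, 0, 0.1, 0, 0, 0, 0, 0, 0, 0, 0, 0, 0],
)

```text
t: 8.12
eef_pos: [531.7, -94.2, 104.1]
tcp_rot: [3.141, -0.001, -3.102]
ft_force: [-0.1, 0.4, 0.3]
opening: 0.005
grip_force: 0.0
```

```bash
python3 - <<'E'
from h import *
snap('w7');D=np.load('pics/w7.npy',allow_pickle=True).item()
print(D['s']['eef_pos'],D['s']['ft_force'])
im=cv2.imread('pics/w7.png')[140:300,80:440];cv2.imwrite('pics/w7c.png',cv2.resize(im,None,fx=2,fy=2))
E
```

```text
[531.68884269 -94.16064347 104.09537367] [-0.11310299  0.39649305  0.31355426]
```

View pics/w7c.png

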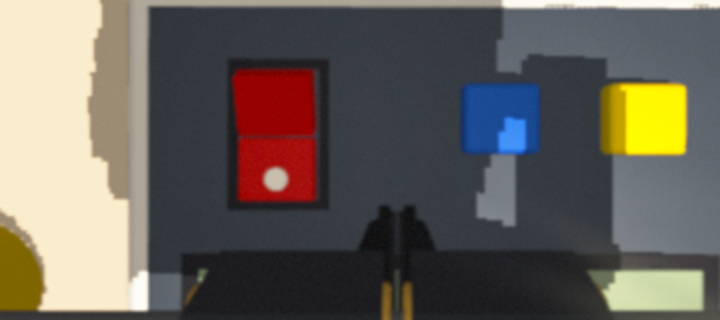

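The far half with the dot (crop 275,179) now lies flat and the near half is up, so the rocker is on. Next is the blue key.

move_arm(
  moves=[0.196, 0.223, 0, 0, 0, 0, 0.13, 0, 0, 0, 0.08, 0, 0, 0, 0, 0, 0, 0, 0, 0],
)

```text
t: 8.8
eef_pos: [501.7, -62.1, 72.9]
tcp_rot: [3.142, 0.0, -3.103]
ft_force: [-0.1, -0.3, 0.2]
opening: 0.005
grip_force: 0.0
```

```bash
python3 - <<'E'
from h import *
snap('w8')
b=blob(cv2.imread('pics/w8.png')[:,:,::-1].copy(),'blue',(200,150,360,300));print(b)
print(monitor.state()['eef_pos'])
E
```

```text
(array([274.93091537, 251.72711572]), [55, 91, 44, 41, 579])
[501.72260785 -62.01485501  73.00347364]
```

move_arm(
  moves=[0, 0, 0.033, 0, 0, 0, 0, 0, 0, 0, 0, 0],
)

```text
t: 9.22
eef_pos: [501.5, -61.8, 67.9]
tcp_rot: [-3.142, 0.0, -3.102]
ft_force: [0.3, -1.2, 1.2]
opening: 0.006
grip_force: 0.5
```

move_arm(
  moves=[0, 0, 0.013, 0, 0, 0, 0, 0, 0, 0, 0, 0],
)

```text
t: 9.6
eef_pos: [501.6, -61.7, 65.9]
tcp_rot: [-3.142, 0.001, -3.102]
ft_force: [1.4, -0.5, 2.9]
opening: 0.005
grip_force: 1.5
```

move_arm(
  moves=[0, 0, 0.01, 0, 0, 0, 0, 0, 0, 0, 0, 0],
)

```text
t: 9.98
eef_pos: [501.6, -61.7, 64.4]
tcp_rot: [3.142, 0.0, -3.102]
ft_force: [1.9, 0.5, 5.2]
opening: 0.004
grip_force: 2.1
```

move_arm(
  moves=[0, 0, 0.007, 0, 0, 0, 0, 0, 0, 0, 0, 0],
)

```text
t: 10.35
eef_pos: [501.6, -61.7, 63.4]
tcp_rot: [-3.142, 0.001, -3.102]
ft_force: [2.2, 0.2, 4.8]
opening: 0.004
grip_force: 2.5
```

```bash
python3 - <<'E'
from h import *
f=[]
for k in range(4):
    viewer.read_camera('side');f.append(monitor.state()['ft_force'])
print(np.mean(f,0))
E
```

```text
[ 1.79481331 -0.08917093  6.07540366]
```

The force is about 6 N, so the key is essentially fully down. I lift, let it come up, and move 90 mm to the green key.

move_arm(
  moves=[0, 0, -0.1, 0, 0, 0, -0.13, 0, 0, 0.3, 0, 0, 0, 0.3, 0, 0, 0, 0, 0.1, 0, 0, 0, 0.05, 0, 0, 0, 0, 0, 0, 0, 0, 0],
)

```text
t: 11.55
eef_pos: [498.0, 27.5, 75.4]
tcp_rot: [3.142, -0.0, -3.103]
ft_force: [0.3, -0.1, 0.3]
opening: 0.003
grip_force: 0.0
```

```bash
python3 - <<'E'
from h import *
snap('w9')
im=cv2.imread('pics/w9.png')[:,:,::-1].copy()
for c,r in(('green',(200,150,360,300)),('yellow',(150,150,280,300)),('blue',(50,150,200,300))):print(c,blob(im,c,r))
print(monitor.state()['eef_pos'],monitor.state()['ft_force'])
E
```

```text
green (array([275.92307692, 250.94481605]), [55, 90, 44, 41, 598])
yellow (array([195.44934261, 255.31709203]), [25, 90, 46, 41, 1293])
blue (array([118.76545733, 260.00153296]), [45, 90, 49, 41, 1957])
[498.00923862  27.6011452   75.43037177] [-0.16851307 -0.35839978 -0.47557575]
```

move_arm(
  moves=[0, 0, 0.05, 0, 0, 0, 0.01, 0, 0, 0, 0.005, 0, 0, 0, 0, 0, 0, 0, 0, 0],
)

```text
t: 12.22
eef_pos: [498.0, 28.2, 65.7]
tcp_rot: [3.142, 0.0, -3.102]
ft_force: [0.3, -0.8, 3.0]
opening: 0.003
grip_force: 1.5
```

move_arm(
  moves=[0, 0, 0.008, 0, 0, 0, 0.006, 0, 0, 0, 0, 0, 0, 0, 0, 0],
)

```text
t: 12.72
eef_pos: [498.3, 28.3, 63.6]
tcp_rot: [3.142, 0.001, -3.102]
ft_force: [1.9, -0.4, 5.8]
opening: 0.006
grip_force: 2.4
```

```bash
python3 - <<'E'
from h import *
f=[]
for k in range(4):
    viewer.read_camera('side');f.append(monitor.state()['ft_force'])
print(np.mean(f,0),monitor.state()['grip_force'])
E
```

```text
[ 1.72420124 -0.5818227   5.53821052] 2.4226313189137727
```

Pressed at about 5.8 N, matching the blue key. I lift clear and check.

move_arm(
  moves=[0, 0, -0.1, 0, 0, 0, -0.3, 0, 0, 0, -0.3, 0, 0, -0.3, 0, 0, 0, 0, 0, 0, 0, 0, 0, 0],
)

```text
t: 13.68
eef_pos: [499.2, -16.5, 168.6]
tcp_rot: [3.141, -0.001, -3.103]
ft_force: [-0.5, 0.9, -0.5]
opening: 0.004
grip_force: 0.0
```

```bash
python3 - <<'E'
from h import *
rs={'scene':(272,162,345,215),'side':(230,183,275,268)}
snap('w10')
im=cv2.imread('pics/w10.png')[:,:,::-1].copy()
print('white dot rocker',blob(im,'red',(60,100,300,290)))
i=viewer.camera_info('wrist')
for c in('blue','yellow','green'):
    print(c,blob(im,c,(140,100,500,290)))
print(monitor.state()['t'],monitor.state()['eef_pos'])
cv2.imwrite('pics/w10c.png',np.vstack([im[90:300,:,::-1],viewer.read_camera('side')[140:300,:,::-1]]))
E
```

```text
white dot rocker (array([136.69837297, 222.64142678]), [59, 98, 36, 52, 1598])
blue (array([221.46568627, 216.97181373]), [66, 104, 32, 27, 816])
yellow (array([275.77358491, 216.98867925]), [121, 104, 31, 27, 795])
green (array([330.90854392, 217.02647413]), [175, 104, 32, 28, 831])
13.725 [499.21909358 -16.19726285 168.3900269 ]
```

View pics/w10c.png

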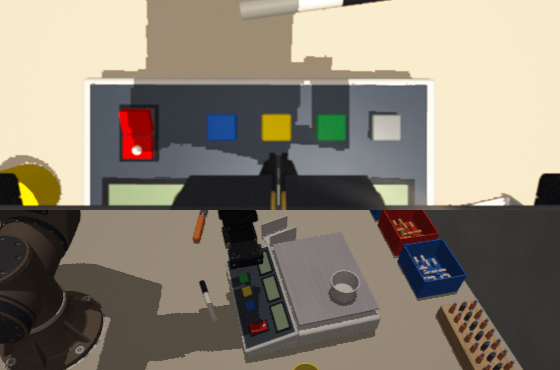

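The rocker is on, all four keys are level and up, the tin stands on the pan, and the arm is clear of everything.

```bash
python3 -c "
from cell import order
print(order.job_done())"
```

```text
the job is handed in; nothing more can be done
None
```

I switched the scale on, then pressed and released the tare key and the counting key in that order, and handed the job in; the system gave no verdict. The last pictures show the rocker on, all four keys up, the tin standing on the pan and the arm clear.

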